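# Take the finished headphone box out of the bench vise

### The job

The headphone box in the bench vise is finished. Slide the vise's moving jaw open by at least two centimetres while the box stays standing in the vise, then lift the box out and put it in the tray, right way up, beside the finished box already there and parallel to it; lower it until it stands on the tray's floor before you let go. Leave the jaw open, do not shift the other box, and do not knock over the mug, bottle, pen cup or screw jar.

Things in the scene. Friction and masses are not known exactly. Their poses are not given: they have to be found in the camera images.
- vise: Small grey bench vise bolted to the desk, base 190 x 96 mm. Origin: centre of its underside, on the desk. Its x axis is the slide direction, from the fixed jaw to the moving jaw and the hand knob; z up. Bed on which the box stands: 30 mm above the desk. Jaw tops: 54 mm above the desk, jaws 70 mm wide (y). End block at x = 72 to 92 mm: 56 mm high, release lever at its -y side 73 mm high.
- jaw (a joint): Moving jaw of the vise, with its screw and hand knob. Value in m: 0 = closed on the box (as at the start), grows as it slides along the vise's +x, to 0.045 fully open. The quick release is already set free: no turning, about 5 N slides it, and it stays where it is left. Fixed jaw face at x = -48 mm in the vise's frame; moving jaw, closed, from x = -2 mm (face) to +27 mm (back).
- knob (a point): Centre of the black round fluted hand knob on the end of the vise's screw: diameter 37 mm, 26 mm long, axis along the vise's x, 40 mm above the desk. It moves with the jaw (130 mm from the vise's origin along +x when closed); pulling it along the vise's +x opens the jaw. Nothing stands within 30 mm at its two sides.
- box: The finished headphone box: aluminium case 46 (x) x 95 (y) x 48 (z) mm, about 0.3 kg. On top a black knob 13 mm high (y = +24 mm) and a grey key 6 mm high (y = -22 mm). Origin: centre of its underside; z up. It stands on the vise's bed, its 46 mm width between the jaws (its x along the vise's x), so its top is 78 mm above the desk and 24 mm above the jaws.
- tray: Grey open plastic tray, fixed to the desk, outside 133 (x) x 173 (y) x 24 (z) mm, walls and floor 4 mm. Origin: centre of its underside. One half (towards its +y) holds the other finished box, the other half (towards its -y) is empty.
- donebox: Another headphone box, the same in every way as the first, standing on the tray's floor, 4 mm above the desk, in the +y half of the tray (about 42 mm from the tray's centre), its length (y) roughly along the tray's x. Origin: centre of its underside. It is loose and must stay where it is.
- mug: White mug, 80 mm across, 92 mm high. Origin: centre of its underside. Loose.
- bottle: Clear water bottle, 64 mm across, 210 mm high. Origin: centre of its underside. Loose.
- pencup: Black pen cup with pens, 76 mm across, 150 mm high with the pens. Origin: centre of its underside. Loose.
- tin: Small glass screw jar with a steel lid, 44 mm across, 45 mm high, standing between the vise and the tray, near the robot. Origin: centre of its underside. Loose.
Not all that is in view belongs to the job. Leave any blue or green look-alike of the box alone.

How it is judged:
By the outcome, as a careful person would: the job done as asked, in the order asked, and still so for the second after the job is handed in, with the robot touching nothing.
It also fails if it takes over 45 s, if anything falls off the work surface, if the arm or the gripper's body presses on something with over 40 N, if the wrist force passes 120 N, or if a joint passes its speed limit or range.

### The arm

A 6-joint arm with a two-finger parallel gripper is mounted at the origin on the work surface. World frame = base frame: x ahead of the robot, y to its left, z up, the work surface at z = 0. Lengths are in m, angles in degrees, forces in N, time in s.
With the tool pointing down it reaches from about 0.35 to 0.725 m from the base axis. Payload 6 kg.
Tool frame: the origin (TCP) lies where the fingers leave the gripper's body, on its centre line; the fingertips stand 73 mm ahead of it and the grasp point (between the pads) lies 54 mm ahead of it; z points along the fingers, y is the line along which they close (so a half turn about z gives the same grasp; the last joint's range is limited). The gripper opens to 85 mm and grips with 20 to 120 N. Pads are 22 mm wide; open, the fingers measure 114 mm over their backs; the gripper's body (76 mm by 85 mm) begins 54 mm behind the grasp point. The pads swing forward as they close: fully open they stand 13 mm farther back than shut.
Start: joints at [89.135, 2.303, 4.859, 0, -92.561, -19.12], TCP at [0.205, 0.564, 0.304] pointing down, gripper open.
Joint ranges: [-146.85, 146.85], [-73.84, 115.35], [-62.03, 85.46], [-188.31, 113.3], [-161.28, -10.13], [-171.36, 171.36]. Speed limits (degrees/s): [147.25, 147.25, 172.46, 180, 180, 180].

### API

Orientations are given as a 3x3 rotation matrix whose columns are the frame's x, y, z axes.
In Python, from workcell import robot, eyes gives the robot as it stands. The module is installed in compiled form; this text tells all that it offers.
- The arm moves only by the shell command python3 -m creep 'ROWS' [OPENING] [FORCE]. ROWS is JSON, a list of rows, each a list of 4 numbers: the shift along the world's x, y, z in units of 500 mm (1.0 is 500 mm), then the turn about the world's z in units of 360 degrees (1.0 is 360 degrees). A call has 1 to 12 rows; each row shifts and turns the commanded pose from where the row before left it; what a row does not reach is not made up. A row lasts 1/8 s, in which the tool goes at most 62.5 mm and 10.7 degrees, less where a joint would pass 70% of its speed; a pose out of reach is approached as far as the arm can. A call with a number of a shift or a turn outside -1 to 1 is refused whole. A call with a gripper value outside its range is refused whole. OPENING is the opening, from -1 (shut) to 1 (fully open), set as the call begins (- or left out, the last holds). The fingers move at their own pace and stop on an object; FORCE is the grip in N (left out, the last holds). Time passes only in rows, so rows that do not move let the fingers close. It gives the time, the measured TCP pose, the force, the opening and the grip force at its end, in the units of the state.
- robot.get_obs(): the state, without advancing time (a new reading comes with each control period).
- eyes.camera(name): name is "scene" or "side" or "wrist"; returns a dict with "color" (420x560x3 uint8, blue, green, red), "z_map" (420x560 float32, m along the optical axis (not along the pixel's ray), 0 where there is no reading), "camera_matrix" (3x3 intrinsics, pixels), "distortion" ([k1, k2, p1, p2, k3] as OpenCV has them; the pictures are not rectified), "view" (4x4, takes a point from world to camera coordinates). Camera axes: x right, y up, looking along -z (the intrinsics and any distortion apply to the point x, -y, -z); pixel columns grow to the right and rows downward; lengths in m; the calibration is good to about 2 mm. A picture is of the moment at which its call begins.
- robot.sign_off(): hands the job in; it is judged then, once.
The state is a dict: "t": time; "qpos": joint angles; "joint_velocities": joint speeds; "tau": joint torques, N m; "tool_pos": TCP position; "eef_rot": TCP orientation; "contact_force": force on the tool from outside, world axes, zero at the start; "moment": the same for the moment, N m; "gripper_width": finger opening in m; "grip_force": force on a finger pad.
Only numpy, scipy, OpenCV 4.12 (cv2) and the standard library are available. Lean on these libraries where they do the work, as an engineer would, in place of code of your own. Each camera call takes 0.05 s, during which the arm holds its last target. There are 200 camera calls.

## Working session

There is one attempt and no reset: what is moved stays moved. The work goes in short steps, Python scripts to look and compute and a shell command to move; the robot and the scene stay as the last step left them, time stands still between calls to the robot, and variables do not carry over. Pictures are saved under pics/ and viewed, at most 10 in all, crops included, and the job is handed in when it is done.

```bash
mkdir -p pics; cat > h.py <<'E'
import numpy as np, cv2
from workcell import robot, eyes
def shot(n):
    c=eyes.camera(n); return c
def pts(c):
    """world point per pixel from depth, HxWx3, nan where none"""
    z=c["z_map"]; h,w=z.shape
    u,v=np.meshgrid(np.arange(w),np.arange(h))
    p=cv2.undistortPoints(np.stack([u,v],-1).reshape(-1,1,2).astype(float),np.array(c["camera_matrix"]),np.array(c["distortion"])).reshape(h,w,2)
    P=np.stack([p[...,0]*z,-p[...,1]*z,-z,np.ones_like(z)],-1)
    W=P@np.linalg.inv(np.array(c["view"])).T
    W=W[...,:3]; W[z<=0]=np.nan
    return W
E
python3 - <<'E'
from h import *
o=robot.get_obs(); print({k:np.round(v,3).tolist() for k,v in o.items()})
for n in ("scene","side","wrist"):
    c=shot(n); cv2.imwrite(f"pics/{n}0.png",c["color"]); np.savez(f"pics/{n}0.npz",**c); print(n,np.round(c["view"],3).tolist())
E
```

```text
{'t': 0.0, 'qpos': [89.133, 2.338, 4.799, -0.029, -92.562, -19.12], 'joint_velocities': [0.028, -0.022, -0.083, 0.002, -0.105, -0.106], 'tau': [0.0, -36.82, 34.743, 6.933, -0.005, -0.0], 'tool_pos': [0.205, 0.564, 0.303], 'eef_rot': [[0.94, -0.342, -0.001], [-0.342, -0.94, -0.002], [0.0, 0.002, -1.0]], 'contact_force': [-0.119, -0.901, -0.328], 'moment': [-0.014, -0.027, 0.017], 'grip_force': 0.0, 'gripper_width': 0.085}
scene [[0.384, 0.923, 0.013, -0.076], [-0.742, 0.3, 0.599, 0.388], [0.549, -0.24, 0.8, -1.621], [0.0, 0.0, 0.0, 1.0]]
side [[0.813, -0.582, 0.017, -0.505], [0.293, 0.433, 0.852, -0.127], [-0.504, -0.688, 0.522, -0.898], [0.0, 0.0, 0.0, 1.0]]
wrist [[-0.341, -0.94, 0.001, 0.6], [0.891, -0.324, -0.319, 0.04], [0.3, -0.107, 0.948, -0.382], [0.0, 0.0, 0.0, 1.0]]
```

View pics/scene0.png

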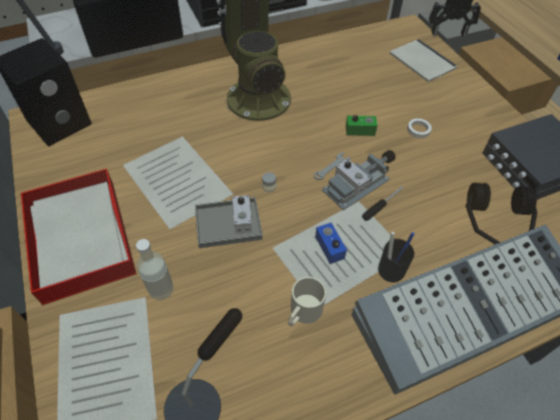

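View pics/side0.png

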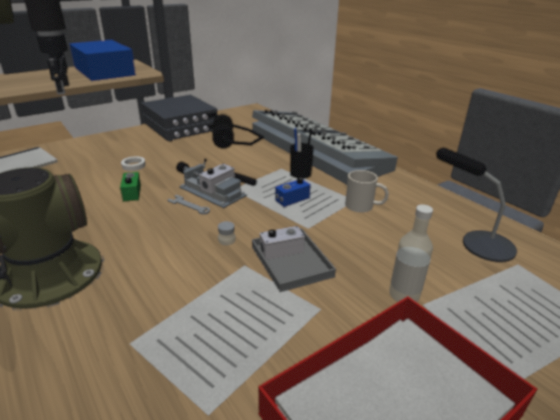

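The scene view shows these candidates:
- silver box in the vise at (355,172)
- silver box in the tray at (242,212)
- blue look-alike at (330,242)
- green look-alike at (361,125)

The silver box between the jaws is the one meant. The black hand knob is at (388,157). I'll confirm this in a crop and measure.

```bash
python3 - <<'E'
from h import *
a=cv2.imread("pics/scene0.png")[130:255,185:415]; b=cv2.imread("pics/side0.png")[150:290,160:350]
a=cv2.resize(a,None,fx=3.4,fy=3.4,interpolation=cv2.INTER_CUBIC)[:, :782]
cv2.imwrite("pics/crop1.png",a); 
b=cv2.resize(b,None,fx=4,fy=4,interpolation=cv2.INTER_CUBIC); cv2.imwrite("pics/crop2.png",b)
for n in ("scene","side"):
    c=dict(np.load(f"pics/{n}0.npz")); W=pts(c); z=W[...,2]
    roi={"scene":(slice(130,255),slice(185,415)),"side":(slice(150,290),slice(160,350))}[n]
    R=W[roi]; zz=R[...,2]; print(n,"desk z med",np.nanmedian(zz[np.abs(zz)<.015]), c["camera_matrix"][0][0],c["distortion"])
    px={"scene":[(242,212),(355,172),(388,157),(269,181),(330,242)],"side":[(280,238),(213,175),(183,168),(227,231),(292,190)]}[n]
    for u,v in px: print((u,v),np.round(W[v,u],3))
    # flat tops by height
    for nm,lo,hi in (("boxtop",.070,.083),("donetop",.046,.057)):
        m=((zz>lo)&(zz<hi)).astype(np.uint8); k,l,s,ce=cv2.connectedComponentsWithStats(m)
        for i in range(1,k):
            if s[i,4]>30:
                P=R[l==i]; r=cv2.minAreaRect(P[:,:2].astype(np.float32)*1000); print(nm,s[i,:5]+[roi[1].start,roi[0].start,0,0,0],np.round(np.array(r[0])),np.round(r[1]),round(r[2],1),P[:,2].mean().round(4))
E
```

```text
scene desk z med 0.0024549976115204597 466.8227431764708 [-0.0483889  0.         0.         0.         0.       ]
(242, 212) [ 0.483 -0.231  0.06 ]
(355, 172) [0.482 0.11  0.078]
(388, 157) [0.446 0.245 0.051]
(269, 181) [ 0.398 -0.119  0.047]
(330, 242) [ 0.652 -0.05   0.049]
boxtop [336 159  34  28 378] [480. 105.] [96. 51.] 15.9 0.0788
boxtop [393 242  11   5  32] [737.  97.] [27.  4.] 56.5 0.0766
donetop [378 152  18  12  78] [441. 236.] [33. 61.] 14.9 0.0521
donetop [357 156  32  23 142] [464. 178.] [77. 72.] 18.7 0.0525
donetop [329 171  40  25 259] [500.  77.] [105.  65.] 37.8 0.0535
donetop [263 172  13  11  81] [ 384. -113.] [35. 38.] 68.3 0.0479
donetop [233 195  19  31 400] [ 468. -227.] [46. 98.] 73.8 0.0533
donetop [316 222  32  33 478] [642. -42.] [99. 48.] 0.3 0.0503
side desk z med 0.0004362339079670985 411.3697676204134 [-0.02320488  0.          0.          0.          0.        ]
(280, 238) [ 0.453 -0.241  0.052]
(213, 175) [0.454 0.079 0.079]
(183, 168) [0.433 0.238 0.044]
(227, 231) [ 0.374 -0.136  0.042]
(292, 190) [ 0.62  -0.066  0.047]
boxtop [290 151  24   8  89] [749.  58.] [33. 73.] 49.2 0.0765
boxtop [322 150  28  15 117] [837.  -3.] [ 11. 126.] 1.1 0.076
boxtop [199 163  36  19 273] [478. 101.] [98. 47.] 16.1 0.077
donetop [290 159  23   7  72] [747.  57.] [29. 70.] 45.7 0.0513
donetop [176 161  30  14 165] [438. 215.] [70. 90.] 42.4 0.0515
donetop [197 174  44  18 303] [468.  78.] [ 82. 123.] 61.2 0.0526
donetop [275 180  36  14 252] [638. -45.] [49. 96.] 89.7 0.049
donetop [260 226  45  20 467] [ 466. -230.] [49. 95.] 73.8 0.0514
```

View pics/crop1.png

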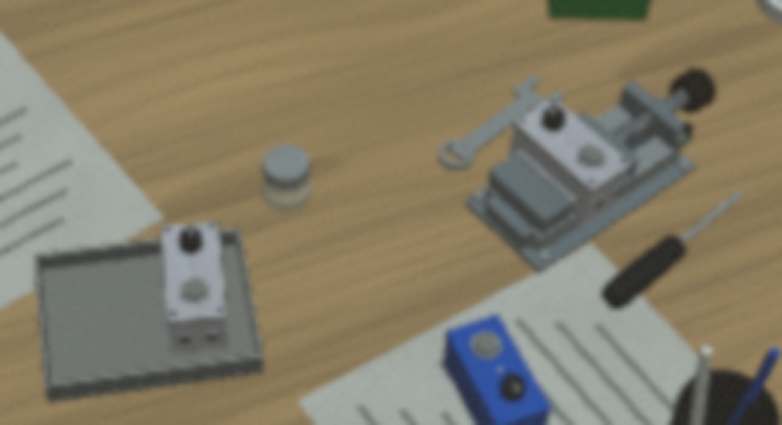

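View pics/crop2.png

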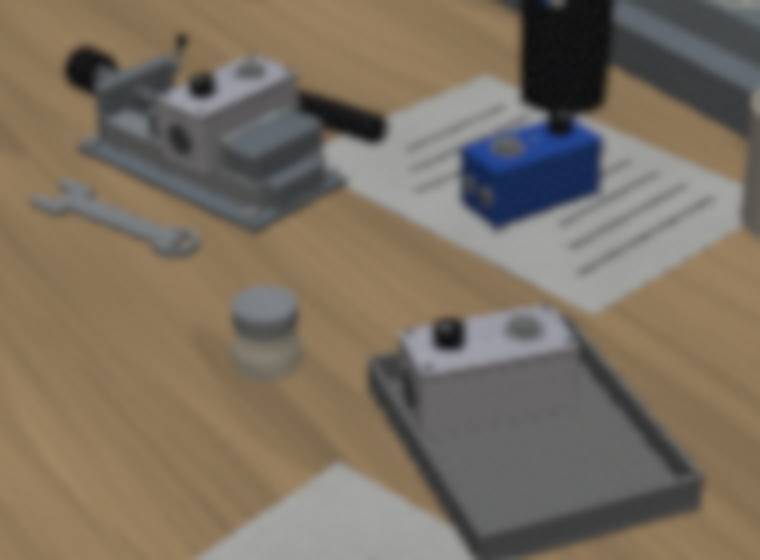

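The crops confirm the silver box between the vise jaws (knob side towards the robot). The silver donebox is in the right half of the tray, with its knob also towards the robot. The knob is dark, at crop (692,90). I'll move above the knob with the fingers across it, then look from the wrist.

```bash
python3 -m creep '[[0.058,-0.078,0,-0.0188],[0.058,-0.078,0,-0.0188],[0.058,-0.078,0,-0.0188],[0.058,-0.078,0,-0.0188],[0.058,-0.078,0,-0.0188],[0.058,-0.078,0,-0.0188],[0.058,-0.078,0,-0.0188],[0.056,-0.078,0,-0.0184],[0,0,0,0],[0,0,0,0]]' 0.4 20
python3 - <<'E'
from h import *
c=shot("wrist"); cv2.imwrite("pics/wrist1.png",c["color"]); np.savez("pics/wrist1.npz",**c)
W=pts(c); z=W[...,2]
m=((z>.072)&(z<.084)).astype(np.uint8); k,l,s,ce=cv2.connectedComponentsWithStats(m)
for i in range(1,k):
    if s[i,4]>150: P=W[l==i]; print(s[i],[np.round(x,1) for x in cv2.minAreaRect(P[:,:2].astype(np.float32)*1000)],P[:,2].mean())
bl=(c["color"].max(-1)<60)&(np.hypot(W[...,0]-.436,W[...,1]-.252)<.04)&(z>.03)
P=W[bl]; print("knob",bl.sum(),[np.round(x,1) for x in cv2.minAreaRect(P[:,:2].astype(np.float32)*1000)],np.nanmax(P[:,2]))
for n in ("scene","side"):
    c=dict(np.load(f"pics/{n}0.npz")); W=pts(c); z=W[...,2]
    m=(z>.016)&(z<.032)&(np.hypot(W[...,0]-.47,W[...,1]+.27)<.13)
    P=W[m]; print(n,"tray",[np.round(x,1) for x in cv2.minAreaRect(P[:,:2].astype(np.float32)*1000)],m.sum())
E
```

```text
t: 1.4
tool_pos: [0.436, 0.2519, 0.3036]
eef_rot: [[0.276, -0.961, -0.001], [-0.961, -0.276, -0.0], [-0.0, 0.001, -1.0]]
contact_force: [-0.8, 0.1, 1.0]
gripper_width: 0.0597
grip_force: 0.0
[ 221    0  117   40 3815] [array([477.5, 113. ]), array([95.1, 28.9]), np.float64(15.9)] 0.07861973354214405
[   4  243   57   51 1640] [array([668.7, 413.2]), array([42.8, 53.9]), np.float64(59.7)] 0.07771061156807423
[  0 360  45  20 467] [array([679.4, 553.6]), array([15. , 54.4]), np.float64(87.2)] 0.0786043073106669
[127 393  30  27 255] [array([519.3, 568.6]), array([23. , 47.3]), np.float64(43.7)] 0.07788130222564288
knob 19345 [array([438.4, 242.7]), array([79. , 45.1]), np.float64(16.6)] 0.3272633836344241
scene tray [array([ 465.5, -268.3]), array([173.6, 137.5]), np.float64(77.7)] 513
side tray [array([ 464. , -272.4]), array([175., 134.]), np.float64(77.4)] 784
```

View pics/wrist1.png

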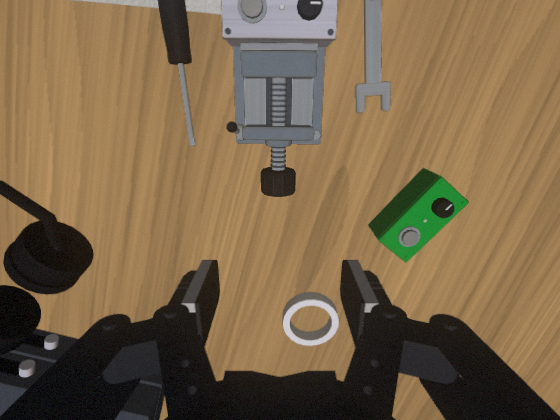

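The wrist view shows the vise squarely: knob at (278,182), box at the top (280,18), and the green look-alike well clear at (415,215).

```bash
python3 - <<'E'
from h import *
c=dict(np.load("pics/wrist1.npz")); W=pts(c)
m=np.zeros(c["z_map"].shape,bool); m[160:200,250:306]=1
m&=(c["color"].max(-1)<65)&(W[...,2]>.03)
P=W[m]; r=cv2.minAreaRect(P[:,:2].astype(np.float32)*1000); print(m.sum(),r,P[:,2].max(),np.nonzero(m.any(0))[0][[0,-1]],np.nonzero(m.any(1))[0][[0,-1]])
t=np.deg2rad(16);vx=np.array([-np.sin(t),np.cos(t)]);vy=-np.array([np.cos(t),np.sin(t)])
for n,v in (("along vx",P[:,:2]@vx),("along vy",P[:,:2]@vy)): print(n,np.percentile(v,[1,50,99]))
top=P[P[:,2]>P[:,2].max()-.004]; print("top",top.mean(0))
print("box pred",(np.array([.479,.103])-[0,0])@np.c_[vx,vy], "tcp",np.array([.436,.2519])@np.c_[vx,vy])
E
```

```text
888 ((439.6419982910156, 248.51014709472656), (35.938316345214844, 34.89089584350586), 14.788005828857422) 0.060326840664794434 [261 295] [160 196]
along vx [0.10976871 0.12047718 0.13473524]
along vy [-0.50910681 -0.49104968 -0.47411109]
top [0.43861337 0.25316401 0.0578639 ]
box pred [-0.03302034 -0.488835  ] tcp [ 0.12196393 -0.48854315]
```

```bash
python3 -m creep '[[0.004,0.001,-0.08,0],[0,0,-0.08,0],[0,0,-0.08,0],[0,0,-0.07,0],[0,0,-0.06,0],[0,0,-0.03,0],[0,0,-0.02,0],[0,0,0,0]]' && python3 -m creep '[[0,0,0,0],[0,0,0,0],[0,0,0,0],[0,0,0,0],[0,0,0,0],[0,0,0,0]]' -0.4 25
```

```text
t: 2.45
tool_pos: [0.438, 0.2527, 0.094]
eef_rot: [[0.276, -0.961, -0.0], [-0.961, -0.276, -0.0], [0.0, 0.0, -1.0]]
contact_force: [-0.5, -0.1, 0.4]
gripper_width: 0.0596
grip_force: 0.0
t: 3.2
tool_pos: [0.4378, 0.2526, 0.0952]
eef_rot: [[0.276, -0.961, -0.0], [-0.961, -0.276, 0.001], [-0.001, 0.0, -1.0]]
contact_force: [-6.7, -0.0, 5.9]
gripper_width: 0.0353
grip_force: 25.3
```

```bash
python3 -m creep '[[-0.003,0.0105,0,0],[-0.003,0.0105,0,0],[-0.003,0.0105,0,0],[-0.003,0.0105,0,0],[-0.003,0.0105,0,0],[-0.003,0.0105,0,0],[0,0,0,0],[0,0,0,0]]' && python3 -m creep '[[0,0,0,0],[0,0,0,0],[0,0,0,0],[0,0,0,0]]' 0.4
```

```text
t: 4.2
tool_pos: [0.4292, 0.2834, 0.0952]
eef_rot: [[0.276, -0.961, 0.0], [-0.961, -0.276, -0.001], [0.001, 0.0, -1.0]]
contact_force: [-3.5, -3.2, 5.9]
gripper_width: 0.0353
grip_force: 25.2
t: 4.7
tool_pos: [0.429, 0.2839, 0.0939]
eef_rot: [[0.276, -0.961, -0.0], [-0.961, -0.276, 0.0], [-0.0, 0.0, -1.0]]
contact_force: [0.3, -0.1, -0.5]
gripper_width: 0.0597
grip_force: 0.0
```

```bash
python3 -m creep '[[0,0,0.06,0],[0,0,0.09,0],[0,0,0.09,0],[0,0,0.09,0],[0,0,0.09,0],[0.013,-0.047,0,0],[0.013,-0.047,0,0],[0.013,-0.047,0,0],[0.013,-0.047,0,0],[0,0,0,0],[0,0,0,0]]'
python3 - <<'E'
from h import *
c=shot("wrist"); cv2.imwrite("pics/wrist2.png",c["color"]); np.savez("pics/wrist2.npz",**c)
W=pts(c); z=W[...,2]
for lo,hi in ((.072,.084),(.049,.058)):
  m=((z>lo)&(z<hi)&(np.hypot(W[...,0]-.47,W[...,1]-.12)<.15)).astype(np.uint8); k,l,s,ce=cv2.connectedComponentsWithStats(m)
  for i in range(1,k):
    if s[i,4]>150: P=W[l==i]; print(s[i],[np.round(x,1) for x in cv2.minAreaRect(P[:,:2].astype(np.float32)*1000)],P[:,2].mean())
E
```

```text
t: 6.08
tool_pos: [0.455, 0.1902, 0.3038]
eef_rot: [[0.276, -0.961, -0.0], [-0.961, -0.276, 0.0], [-0.0, 0.0, -1.0]]
contact_force: [-0.4, -0.4, -0.1]
gripper_width: 0.06
grip_force: 0.0
[ 226   62  111   56 5277] [array([479.9, 104.4]), array([95.7, 46. ]), np.float64(15.6)] 0.07865297799866858
[ 242   21   79   42 3198] [array([491.5,  63.5]), array([70.9, 34.9]), np.float64(16.1)] 0.054365318527554315
[ 245  148   70   30 1947] [array([461.2, 171.1]), array([69.8, 29.5]), np.float64(15.7)] 0.05432266629967695
[ 241  188   72   20 1026] [array([454.5, 207.7]), array([74.5, 20.3]), np.float64(15.4)] 0.05510265950824093
```

View pics/wrist2.png

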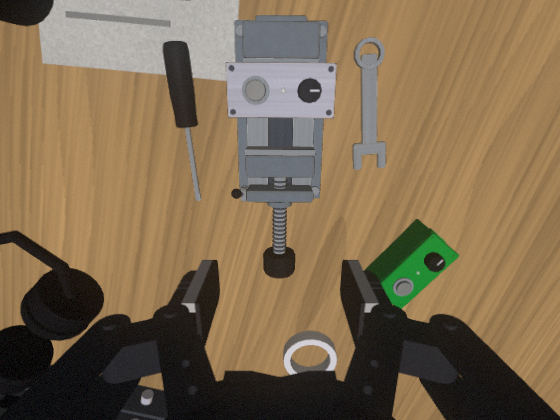

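The jaw is open about 32 mm and the box at (280,90) is still standing between the jaws. Next: turn, go over the box, descend, grasp.

```bash
python3 -m creep '[[0.0055,-0.019,0,-0.0278],[0.0055,-0.019,0,-0.0278],[0.0055,-0.019,0,-0.0278],[0.0055,-0.019,0,-0.0278],[0.0055,-0.019,0,-0.0278],[0.0055,-0.019,0,-0.0278],[0.0055,-0.019,0,-0.0278],[0.0055,-0.019,0,-0.0278],[0.0058,-0.0196,0,-0.0278],[0,0,0,-0.0006],[0,0,0,0],[0,0,0,0]]' 1 && python3 -m creep '[[0,0,-0.07,0],[0,0,-0.08,0],[0,0,-0.07,0],[0,0,-0.06,0],[0,0,-0.04,0],[0,0,-0.018,0],[0,0,-0.009,0],[0,0,0,0]]'
```

```text
t: 7.62
tool_pos: [0.4799, 0.1046, 0.3038]
eef_rot: [[-0.962, -0.273, -0.0], [-0.273, 0.962, 0.0], [0.0, 0.0, -1.0]]
contact_force: [-0.7, 0.0, -0.3]
gripper_width: 0.0856
grip_force: 0.0
t: 8.62
tool_pos: [0.4802, 0.1042, 0.1309]
eef_rot: [[-0.962, -0.271, 0.001], [-0.271, 0.962, 0.0], [-0.001, 0.0, -1.0]]
contact_force: [-0.3, 0.1, 0.1]
gripper_width: 0.0859
grip_force: 0.0
```

```bash
python3 -m creep '[[0,0,0,0],[0,0,0,0],[0,0,0,0],[0,0,0,0],[0,0,0,0],[0,0,0,0],[0,0,0,0],[0,0,0,0]]' -0.5 60 && python3 -m creep '[[0,0,0.01,0],[0,0,0.02,0],[0,0,0.04,0],[0,0,0.06,0],[0,0,0.06,0],[0,0,0.04,0],[0,0,0,0]]'
```

```text
t: 9.62
tool_pos: [0.4803, 0.1045, 0.1312]
eef_rot: [[-0.963, -0.271, 0.001], [-0.271, 0.963, 0.001], [-0.002, 0.001, -1.0]]
contact_force: [-2.7, 2.3, 4.8]
gripper_width: 0.0452
grip_force: 62.9
t: 10.5
tool_pos: [0.4804, 0.104, 0.2468]
eef_rot: [[-0.963, -0.271, 0.002], [-0.271, 0.963, 0.001], [-0.002, 0.0, -1.0]]
contact_force: [-0.7, -0.1, -2.7]
gripper_width: 0.0443
grip_force: 62.4
```

```bash
python3 -m creep '[[0.008,-0.073,0.011,-0.0089],[0.008,-0.073,0.011,-0.0089],[0.008,-0.073,0.011,-0.0089],[0.008,-0.073,0.011,-0.0089],[0.008,-0.073,0.011,-0.0089],[0.008,-0.073,0.011,-0.0089],[0.008,-0.073,0.011,-0.0089],[0.008,-0.073,0.011,-0.0089],[0.008,-0.073,0.011,-0.0089],[0.008,-0.073,0.011,-0.0089],[0,0,0,0],[0,0,0,0]]'
python3 - <<'E'
from h import *
c=shot("wrist"); cv2.imwrite("pics/wrist3.png",c["color"]); np.savez("pics/wrist3.npz",**c)
W=pts(c); z=W[...,2]
for nm,lo,hi in (("done",.047,.058),("tray",.017,.03)):
  m=((z>lo)&(z<hi)&(np.hypot(W[...,0]-.465,W[...,1]+.27)<.13)).astype(np.uint8); k,l,s,ce=cv2.connectedComponentsWithStats(m)
  for i in range(1,k):
    if s[i,4]>100: P=W[l==i]; print(nm,s[i],[np.round(x,1) for x in cv2.minAreaRect(P[:,:2].astype(np.float32)*1000)],P[:,2].mean())
h=W[(z>.15)&(z<.235)&(c["z_map"]>0)]; print("held",len(h), np.percentile(h,[1,50,99],axis=0).round(3) if len(h) else "")
W=pts(dict(np.load("pics/scene0.npz"))); print("bottle",W[270,153],W[245,145])
E
```

```text
t: 12.0
tool_pos: [0.5197, -0.2608, 0.2986]
eef_rot: [[-0.96, 0.281, -0.003], [0.281, 0.96, 0.001], [0.003, 0.0, -1.0]]
contact_force: [0.4, 0.8, -2.7]
gripper_width: 0.045
grip_force: 62.4
done [ 273   72   50   93 3855] [array([ 464.7, -226.7]), array([46.3, 86.2]), np.float64(73.7)] 0.052630153418757694
tray [ 167   58  173  139 2295] [array([ 466.3, -269.2]), array([174.1, 133.4]), np.float64(77.3)] 0.023449934198000778
held 3710 [[ 0.468 -0.497  0.15 ]
 [ 0.581 -0.479  0.198]
 [ 0.596 -0.227  0.235]]
bottle [ 0.61703006 -0.48933751  0.1367949 ] [ 0.59717733 -0.48663153  0.21144243]
```

View pics/wrist3.png

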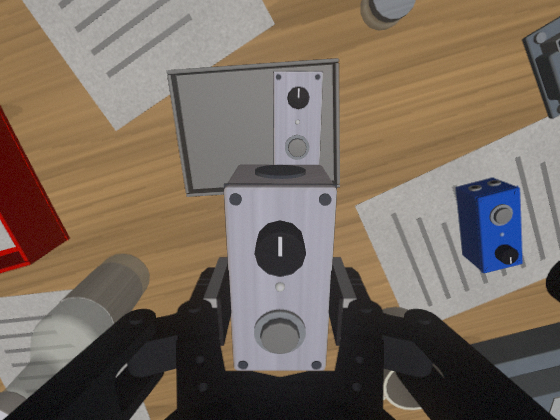

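The held box sits centred and upright in the fingers. The tray's left half, around (230,125), is empty, and the donebox at (298,115) has the same heading. Now I'll move over the empty half and lower.

```bash
python3 -m creep '[[-0.022,-0.016,0,0],[-0.033,-0.024,0,0],[-0.033,-0.024,0,0],[-0.028,-0.02,0,0],[-0.015,-0.012,0,0],[0,0,0,0],[0,0,0,0],[0,0,0,0]]' && python3 -m creep '[[0,0,-0.05,0],[0,0,-0.08,0],[0,0,-0.08,0],[0,0,-0.07,0],[0,0,-0.05,0],[0,0,-0.025,0],[0,0,-0.01,0],[0,0,-0.005,0],[0,0,0,0],[0,0,0,0]]'
```

```text
t: 13.05
tool_pos: [0.4548, -0.3086, 0.3001]
eef_rot: [[-0.96, 0.28, -0.0], [0.28, 0.96, 0.0], [0.0, 0.0, -1.0]]
contact_force: [0.1, 0.7, -3.7]
gripper_width: 0.045
grip_force: 62.4
t: 14.3
tool_pos: [0.4547, -0.3091, 0.1161]
eef_rot: [[-0.96, 0.281, 0.001], [0.281, 0.96, -0.0], [-0.001, -0.0, -1.0]]
contact_force: [0.9, -0.4, -2.2]
gripper_width: 0.0446
grip_force: 62.4
```

```bash
python3 -m creep '[[0,0,-0.004,0],[0,0,-0.004,0],[0,0,-0.004,0],[0,0,-0.004,0],[0,0,-0.003,0],[0,0,0,0]]'; python3 -m creep '[[0,0,-0.002,0],[0,0,0,0],[0,0,0,0]]';  python3 -m creep '[[0,0,-0.002,0],[0,0,0,0],[0,0,0,0]]'
```

```text
t: 15.05
tool_pos: [0.4544, -0.3089, 0.1057]
eef_rot: [[-0.96, 0.281, -0.0], [0.281, 0.96, 0.0], [0.0, 0.0, -1.0]]
contact_force: [-0.0, -0.6, -2.4]
gripper_width: 0.0447
grip_force: 62.4
t: 15.42
tool_pos: [0.4545, -0.309, 0.1052]
eef_rot: [[-0.96, 0.281, 0.0], [0.281, 0.96, -0.0], [-0.0, -0.0, -1.0]]
contact_force: [-0.8, 0.5, 0.6]
gripper_width: 0.0448
grip_force: 62.6
t: 15.8
tool_pos: [0.4545, -0.309, 0.1052]
eef_rot: [[-0.96, 0.281, 0.0], [0.281, 0.96, -0.0], [-0.001, -0.0, -1.0]]
contact_force: [-3.8, 2.6, 6.5]
gripper_width: 0.0447
grip_force: 63.4
```

The box is standing on the tray floor (force rose to +6.5 N). Releasing gently with a limited opening, then straight up.

```bash
python3 -m creep '[[0,0,0,0],[0,0,0,0],[0,0,0,0],[0,0,0,0],[0,0,0,0]]' 0.45 20 && python3 -m creep '[[0,0,0.02,0],[0,0,0.04,0],[0,0,0.08,0],[0,0,0.08,0],[0,0,0.08,0],[0,0,0.08,0],[0.08,0.04,0,0],[0.08,0.04,0,0],[0,0,0,0],[0,0,0,0]]'
python3 - <<'E'
from h import *
c=shot("wrist"); W=pts(c); z=W[...,2]
m=((z>.047)&(z<.058)&(np.hypot(W[...,0]-.465,W[...,1]+.27)<.13)).astype(np.uint8); k,l,s,ce=cv2.connectedComponentsWithStats(m)
for i in range(1,k):
    if s[i,4]>100: P=W[l==i]; print(s[i],[np.round(x,1) for x in cv2.minAreaRect(P[:,:2].astype(np.float32)*1000)],P[:,2].mean())
s=shot("scene")["color"]; cv2.imwrite("pics/fin.png",np.hstack([cv2.resize(c["color"],(400,300)),cv2.resize(s,(400,300))]))
E
```

```text
t: 16.42
tool_pos: [0.4544, -0.3089, 0.1038]
eef_rot: [[-0.96, 0.281, -0.0], [0.281, 0.96, 0.0], [0.0, 0.0, -1.0]]
contact_force: [-0.1, 0.4, -0.0]
gripper_width: 0.0619
grip_force: 0.0
t: 17.68
tool_pos: [0.5343, -0.269, 0.2943]
eef_rot: [[-0.96, 0.281, 0.0], [0.281, 0.96, -0.0], [-0.0, -0.0, -1.0]]
contact_force: [-1.0, 0.9, -0.1]
gripper_width: 0.062
grip_force: 0.0
[ 277   50   52  106 4616] [array([ 467.6, -227.4]), array([46.3, 95.1]), np.float64(73.6)] 0.0525754401925535
[ 188   62   54  104 4430] [array([ 454.4, -308.6]), array([46.6, 95.4]), np.float64(73.4)] 0.052615369258044865
```

View pics/fin.png

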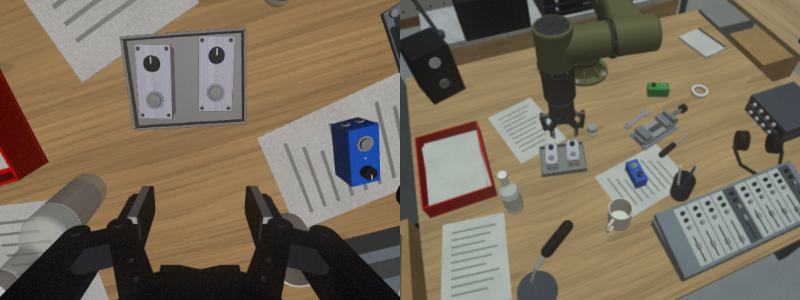

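Both boxes stand upright in the tray, at (153,80) and (216,75) in the left picture. They are parallel to within 0.2° and their tops are level. The vise is empty and open, and nothing has been knocked over.

```bash
python3 -c "
from workcell import robot
print(robot.sign_off())"
```

```text
the job is handed in; nothing more can be done
None
```

The job is handed in: I opened the jaw about 32 mm with the box still standing in the vise, then stood the box on the tray floor beside the finished box, parallel to within about 0.2°, in about 18 s.

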